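# Shut the prep-cup cabinet

### The job

Push the pulled-out cup tray fully home into the small steel cabinet, and then push the cabinet's door fully shut over it. Only push with the fingertips or the outside of the fingers: do not grip or press hard on anything, do not slam the tray or the door, and leave the spice jar, the kitchen timer and the prep cup beside the cabinet where they stand.

Things in the scene. Friction and masses are not known exactly. Their poses are not given: they have to be found in the camera images.
- cabinet: small low steel cabinet on four rubber feet, fixed to the worktop, 130 deep x 174 wide x 95 mm high, its front open. Origin: on the worktop below the middle of its front edge; x points into the cabinet (away from the robot), y to its left along the front, z up. It has a pull-out tray and one door hinged at its right side (-y)
- cup_tray (a joint): white plastic tray with two steel prep cups fixed in it; metres pulled out of the cabinet toward its -x; 0 = fully home, 0.09 = stop. Slides with about 1.5 N of friction and stays where it is left. It cannot be lifted. Home, its front face stands 3 mm proud of the carcass front
- tray_front (a point): middle of the tray's flat front face (152 mm wide, from 24 to 76 mm above the worktop), moves with the tray; axes as the cabinet's
- cab_door (a joint): steel door's opening angle, rad; 0 = shut flat over the front, 1.57 = standing straight out toward the robot, 2.4 = stop. Grows as the free edge swings away from the cabinet and round to the right. Stays where it is left; about 0.1 N m of hinge friction
- door_hinge (a point): point on the door's upright hinge line, 56 mm above the worktop, 5 mm in front of the carcass and 87 mm right (-y) of its middle. The frame turns with the door: y runs along the door to its free edge, -x points out of its outer face. The door is a plate from x -10 (outer face) to 0 mm and y 1 to 173 mm, from 17 to 95 mm above the worktop
- door_face (a point): point on the door's outer face, 105 mm from the hinge line and 56 mm above the worktop, moves with the door (axes as door_hinge): a good place to push. A black knob 16 mm wide stands 13 mm off the face, 53 mm farther toward the free edge
- jar: spice jar with a yellow cap, 42 mm wide, 96 mm high, loose, standing to the left of the cabinet; origin at the centre of its underside. Leave it alone
- timer: round kitchen timer, 70 mm wide, 48 mm high, loose, to the left of the cabinet, level with its front; origin at the centre of its underside. Leave it alone
- loose_cup: steel prep cup, 68 mm wide, 40 mm high, loose, standing on its own to the left of the cabinet, beyond the jar (other cups stand farther back); origin at the centre of its underside. Leave it alone

How it is judged (in metres and radians):
On the way, in this order (a step that is already met when the one before it is completed fails the run):
1. the tray is pushed home while the door still stands open (value of joint cup_tray below 0.005 m and value of joint cab_door above 1 rad), for 0.2 s.
2. the door is pushed shut over the tray (value of joint cab_door below 0.04 rad and value of joint cup_tray below 0.005 m), for 0.2 s.
At the end, for the whole second after the job is handed in: The tray is home (within 5 mm) and the door is shut (within 0.04 rad, about 7 mm at its free edge); jar, timer and loose cup are within 30 mm of where they stood (all of step 2 and distance of each of jar, timer, loose_cup from where it was at the start of the episode below 0.03 m); the robot touches nothing.
It fails at once if the door is swung to (below 1.0 rad) while the tray is still more than 20 mm out (value of joint cab_door below 1 rad and value of joint cup_tray above 0.02 m).
It fails at once if the tray is slammed (over 0.4 m/s) (velocity of joint cup_tray below -0.4 m/s).
It fails at once if the door is slammed (over 3.5 rad/s) (velocity of joint cab_door below -3.5 rad/s).
It fails at once if the cabinet, its tray or its door is gripped or pressed with more than 38 N (contact force between the fingers and cabinet above 38 N).
It fails at once if the jar, timer or loose cup is lifted, shifted by more than 30 mm or knocked over (distance of any of jar, timer, loose_cup from where it was at the start of the episode above 0.03 m or angle between any of jar, timer, loose_cup's own z axis and vertical above 0.5 rad).
It also fails if it takes over 58 s, if anything falls off the work surface, if the arm or the gripper's body presses on something with over 40 N, if the wrist force passes 120 N, or if a joint passes its speed limit or range.

### The arm

A 6-joint arm with a two-finger parallel gripper is mounted at the origin on a cart in front of the work surface, level with it; the furniture and walls round the work are solid. World frame = base frame: x ahead of the robot, y to its left, z up, the work surface at z = 0. Lengths are in mm, angles in rad, forces in N, time in s.
With the tool pointing down it reaches from about 400 to 925 mm from the base axis. Payload 12.5 kg.
Tool frame: the origin (TCP) lies between the finger pads; the fingertips stand 22 mm ahead of it and the grasp point (between the pads) lies 3 mm ahead of it; z points along the fingers, y is the line along which they close (so a half turn about z gives the same grasp; the last joint's range is limited). The gripper opens to 95 mm and grips with 3 to 60 N. Pads are 20 mm wide; open, the fingers measure 119 mm over their backs; the gripper's body (75 mm by 180 mm) begins 59 mm behind the grasp point.
Start: joints at [-0.106, 0.491, 1.559, -0, 1.092, -0.106], TCP at [625.015, 0.021, 236.661] pointing down, gripper open.
Joint ranges: [-3.1, 3.1], [-0.84, 2.19], [0.05, 2.79], [-1.13, 4.28], [0.06, 2.93], [-2.69, 2.69]. Speed limits (rad/s): [2.22, 2.22, 2.79, 3.14, 3.14, 3.14].

### API

Orientations are given as a unit quaternion [x, y, z, w].
In Python, from station import sense, snapshot, sign_off gives the robot as it stands.
- The arm moves only by the tool arm_command, never from a script. Its argument "commands" is a list of rows, each an object of numbers: "x", "y", "z": the shift along the tool's x, y, z each as a share of 0.3 m, from -1 to 1; "wx", "wy", "wz": the turn, a rotation vector about the tool's x, y, z each as a share of 60 degrees, from -1 to 1; "jaw": the closure, from -1 (fully open) to 1 (shut). A call has 1 to 20 rows; each row shifts and turns the commanded pose from where the row before left it, along the tool's axes as they then stand; what a row does not reach is not made up. A row lasts 1/10 s, in which the tool goes at most 50 mm and 8.59 degrees, less where a joint would pass 70% of its speed; a pose out of reach is approached as far as the arm can. A call with a number of a shift or a turn outside -1 to 1 is refused whole. A call with a gripper value outside its range is refused whole. The fingers move at their own pace and stop on an object; "force" is the grip in N (left out, the last holds). Time passes only in rows, so rows that do not move let the fingers close. It gives the time, the measured TCP pose, the force, the opening and the grip force at its end, in the units of the state.
- sense(): the state, without advancing time (a new reading comes with each control period).
- snapshot(name): name is "scene" or "side" or "wrist"; returns a dict with "color" (400x640x3 uint8, blue, green, red), "fx", "fy", "cx", "cy" (pixels), "k1" (the pictures are not rectified: a ray, as slopes to the right and down, at radius r is drawn at 1 + k1 r^2 times it, then the intrinsics apply), "xyz" and "attitude" of the camera in the world. Camera axes: x right, y down, z forward; pixel columns grow to the right and rows downward; lengths in mm; the calibration is good to about 2 mm. A picture is of the moment at which its call begins. There is no depth.
- sign_off(): hands the job in; it is judged then, once.
The state is a dict: "time_s": time; "joint_pos": joint angles; "joint_velocities": joint speeds; "joint_efforts": joint torques, N m; "tcp_pos": TCP position; "tool_rot": TCP orientation; "ft_force": force on the tool from outside, world axes, zero at the start; "torque": the same for the moment, N m; "width": finger opening in mm; "finger_force": force on a finger pad.
Only numpy, scipy, OpenCV 4.12 (cv2) and the standard library are available. Lean on these libraries where they do the work, as an engineer would, in place of code of your own. Each camera call takes 0.05 s, during which the arm holds its last target. There are 200 camera calls.

## Working session

There is one attempt and no reset: what is moved stays moved. The work goes in short steps, Python scripts to look and compute and a tool call to move; the robot and the scene stay as the last step left them, time stands still between calls to the robot, and variables do not carry over. Pictures are saved under pics/ and viewed, at most 10 in all, crops included, and the job is handed in when it is done.

Besides the shell and the picture viewer there is one more tool, called as name([rows], argument=value, ...), one row to a line, values as JSON. arm_command: Moves the arm, as the interface text tells. Shift numbers are shares of 0.3 m and turn numbers shares of 60 degrees, none past 1 either way. Its arguments: {"type":"object","properties":{"commands":{"type":"array"},"force":{"type":"number"}},"required":["commands"]}

```bash
mkdir -p pics
python3 - <<'E'
from station import *
import cv2
for n in ("scene","side"):
    s=snapshot(n); cv2.imwrite(f"pics/{n}0.png",s["color"])
    print(n,{k:v for k,v in s.items() if k!="color"})
print(sense())
E
```

```text
scene {'fx': 434.483885148039, 'fy': 434.483885148039, 'cx': 322.20141439682834, 'cy': 206.2935921415888, 'k1': -0.05102096219665816, 'xyz': array([  50.03772811, 1053.30263529,  514.34325014]), 'attitude': array([-0.2616567 ,  0.81228914, -0.49871779,  0.15166635])}
side {'fx': 500.6513081378532, 'fy': 500.6513081378532, 'cx': 320.0982294549575, 'cy': 197.767027739228, 'k1': -0.030196124513022768, 'xyz': array([  67.103219  , 1033.30408588,  690.60102283]), 'attitude': array([-0.27646401,  0.84651786, -0.43589256,  0.13027986])}
{'time_s': 0.1, 'joint_pos': array([-1.05562133e-01,  4.91498027e-01,  1.55940644e+00, -5.87887297e-06,
        1.09169339e+00, -1.05589218e-01]), 'joint_velocities': array([ 0.00175667, -0.00065445, -0.00214624,  0.00154635, -0.00011072,
       -0.00051214]), 'joint_efforts': array([ 2.47082615e-03, -6.13621187e+01, -2.58604574e+01,  6.93451893e-02,
        4.70101309e-02, -2.07912552e-05]), 'tcp_pos': array([6.24799912e+02, 6.62798032e-02, 2.36114775e+02]), 'tool_rot': array([ 7.07096157e-01,  7.07117227e-01, -3.17990896e-04, -3.89225792e-04]), 'ft_force': array([-0.30876874,  0.60006257, -0.2791989 ]), 'torque': array([-0.00770613, -0.05009184, -0.00911205]), 'finger_force': 0.0, 'width': 95.45853451455464}
```

View pics/scene0.png

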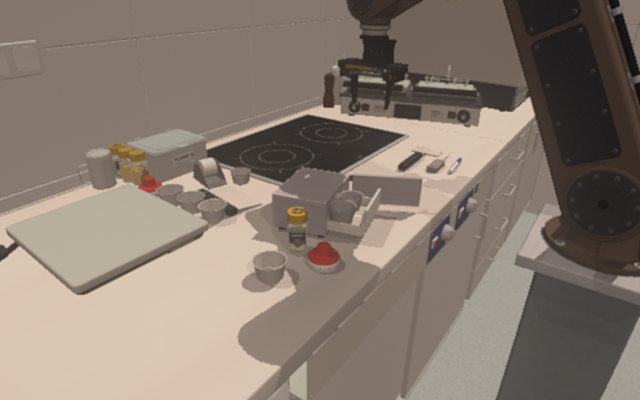

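View pics/side0.png

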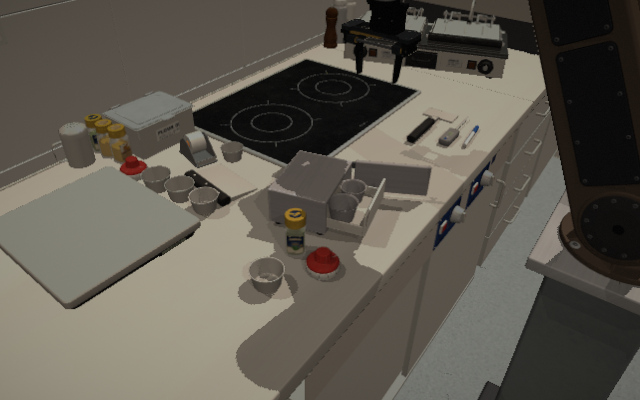

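Cabinet is at about (310,190) in the side view. The tray is pulled out to (370,205), with the door standing out behind it at (393,178). The jar is at (295,232), timer (323,263) and loose cup (267,275).

```bash
cat > h.py <<'E'
import numpy as np, cv2
from scipy.spatial.transform import Rotation as R
from station import *
def ray(s,p):
    K=np.array([[s["fx"],0,s["cx"]],[0,s["fy"],s["cy"]],[0,0,1]])
    q=cv2.undistortPoints(np.array([[p]],float),K,np.array([s["k1"],0,0,0,0.]))[0,0]
    return R.from_quat(s["attitude"]).apply([q[0],q[1],1])
def plane(s,p,z):
    d=ray(s,p); return s["xyz"]+d*(z-s["xyz"][2])/d[2]
def proj(s,X):
    r=R.from_quat(s["attitude"]).inv().as_matrix()
    K=np.array([[s["fx"],0,s["cx"]],[0,s["fy"],s["cy"]],[0,0,1]])
    return cv2.projectPoints(np.array(X,float).reshape(-1,1,3),cv2.Rodrigues(r)[0],-r@s["xyz"],K,np.array([s["k1"],0,0,0,0.]))[0][:,0]
E
python3 - <<'E'
from h import *
s=snapshot("side")
c=s["color"][140:290,240:440]
cv2.imwrite("pics/side1.png",cv2.resize(c,None,fx=4,fy=4,interpolation=cv2.INTER_CUBIC))
E
```

```text
(no output)
```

View pics/side1.png

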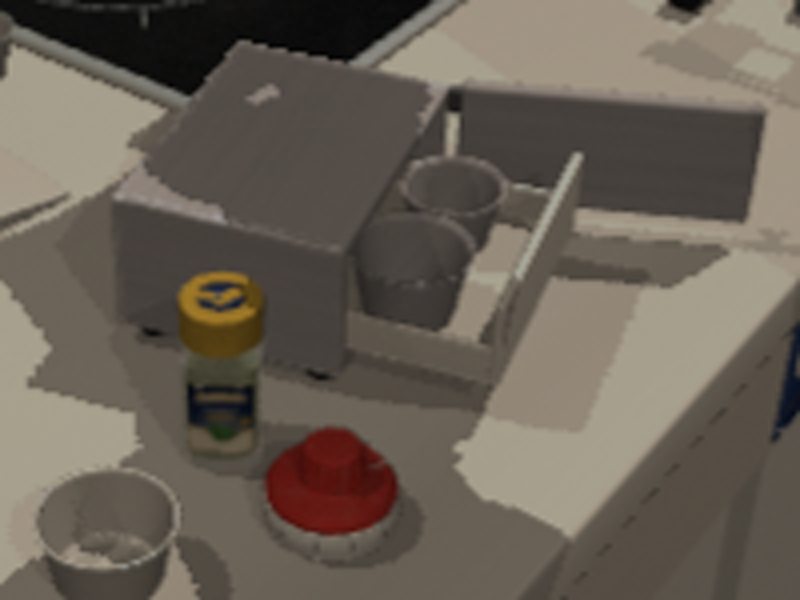

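The crop (×4, offset 240,140) shows these cabinet top corners: front-left (345,248), front-right (450,90), back-left (118,197), back-right (240,42). The door top runs (465,88) to (765,108), and the tray front's top edge ends near (580,155).

Run:
```python
from h import *
np.set_printoptions(precision=1,suppress=True)
s=snapshot("side")
f=lambda u,v,z: plane(s,(240+(u+.5)/4-.5,140+(v+.5)/4-.5),z)
P={k:f(*a) for k,a in dict(FL=(345,248,95),FR=(450,90,95),BL=(118,197,95),BR=(240,42,95),hin=(462,88,95),free=(765,108,95),trR=(580,155,76),trLbot=(490,382,24),timer=(333,485,35),jar=(221,295,96),cup=(108,508,40)).items()}
for k,v in P.items(): print(k,v)
n=lambda a,b:np.linalg.norm(P[a]-P[b])
print("w",n('FL','FR'),n('BL','BR'),"d",n('FL','BL'),n('FR','BR'),"door",n('hin','free'))
ang=lambda a,b:np.degrees(np.arctan2(*(P[b]-P[a])[1::-1]))
print("left dirs",ang('FR','FL')-90,ang('BR','BL')-90,"depth",ang('FL','BL'),ang('FR','BR'),"door dir",ang('hin','free'))
# fit pose: corners -> model (rigid 2D)
M=np.array([[0,87],[0,-87],[130,87],[130,-87.]]);Q=np.array([P[k][:2] for k in('FL','FR','BL','BR')])
m,q=M.mean(0),Q.mean(0)
H=(M-m).T@(Q-q);th=np.arctan2(H[0,1]-H[1,0],H[0,0]+H[1,1])
r=np.array([[np.cos(th),-np.sin(th)],[np.sin(th),np.cos(th)]]);o=q-r@m
print("yaw",np.degrees(th),"origin",o,"resid",Q-(M@r.T+o))
for k in('hin','free','trR','trLbot','timer','jar','cup'): print(k,"in cab",r.T@(P[k][:2]-o))
# second view check
s2=snapshot("scene");W=np.c_[M@r.T+o,[95]*4];pp=proj(s2,W)
c=cv2.resize(s2["color"][150:300,240:440],None,fx=4,fy=4,interpolation=cv2.INTER_CUBIC)
for k in pp: cv2.circle(c,tuple(int(t) for t in (k-[240,150])*4+1.5),4,(0,255,0),1)
for k in('trR','trLbot','free'):cv2.circle(c,tuple(int(t) for t in (proj(s2,P[k])[0]-[240,150])*4+1.5),4,(0,0,255),1)
cv2.imwrite("pics/scene1.png",c)
```

```text
FL [519.3 360.2  95. ]
FR [558.4 201.1  95. ]
BL [638.8 394.9  95. ]
BR [684.7 231.1  95. ]
hin [554.2 195.2  95. ]
free [407.4 109.2  95. ]
trR [479.6 188.2  76. ]
trLbot [446.3 330.4  24. ]
timer [460.  451.9  35. ]
jar [544.4 429.2  96. ]
cup [531.7 531.7  40. ]
w 163.8856155648221 170.08187837992128 d 124.438315925705 129.7572526068471 door 170.0728985509749
left dirs 13.830044056407203 15.655215802996977 depth 16.155556422425132 13.361684759548767 door dir -149.64325917287593
yaw 14.748624007647708 origin [537.4 280.3] resid [[ 4.  -4.2]
 [-1.1  5. ]
 [-2.2 -2.6]
 [-0.6  1.9]]
hin in cab [ -5.5 -86.6]
free in cab [-169.3 -132.3]
trR in cab [-79.4 -74.3]
trLbot in cab [-75.3  71.7]
timer in cab [-31.2 185.6]
jar in cab [ 44.6 142.3]
cup in cab [ 58.5 244.6]
```

View pics/scene1.png

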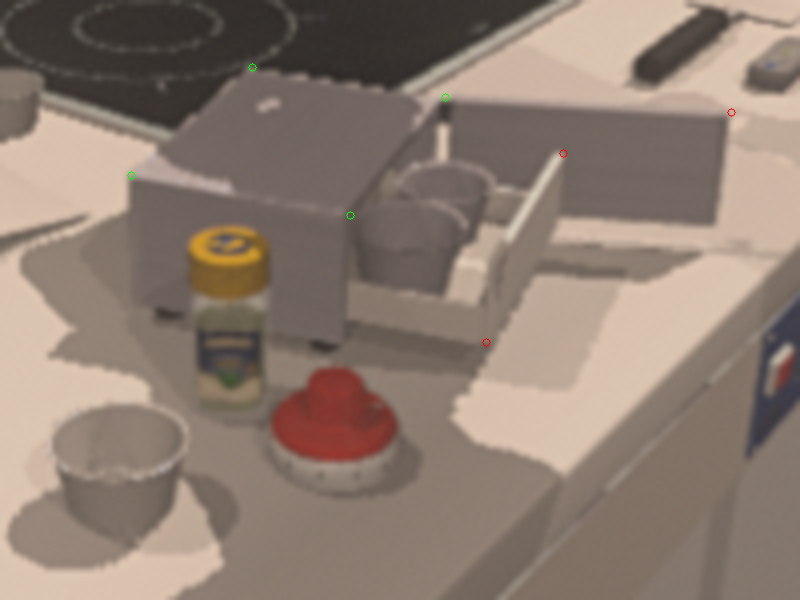

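The cabinet is at (537,280) with yaw 14.7°. The tray is about 75 mm out and the door about 1.84 rad open. The second view agrees to within a few mm, so I'll move with the fingers closed to a point in front of the tray.

arm_command([
  {"x": 0.104,"y": -0.085,"z": 0.015,"jaw": 1},
  {"x": 0.104,"y": -0.085,"z": 0.015,"jaw": 1},
  {"x": 0.104,"y": -0.085,"z": 0.015,"jaw": 1},
  {"x": 0.104,"y": -0.085,"z": 0.015,"jaw": 1},
  {"x": 0.104,"y": -0.085,"z": 0.015,"jaw": 1},
  {"x": 0.104,"y": -0.085,"z": 0.015,"jaw": 1},
  {"x": 0.104,"y": -0.085,"z": 0.015,"jaw": 1},
  {"x": 0.104,"y": -0.085,"z": 0.015,"jaw": 1},
  {"wz": -0.1225,"jaw": 1},
  {"wz": -0.1225,"jaw": 1},
  {"jaw": 1},
  {"jaw": 1},
], force=5)

```text
invalid input
```

arm_command([
  {"x": 0.104,"y": -0.085,"z": 0.015,"wx": 0,"wy": 0,"wz": 0,"jaw": 1},
  {"x": 0.104,"y": -0.085,"z": 0.015,"wx": 0,"wy": 0,"wz": 0,"jaw": 1},
  {"x": 0.104,"y": -0.085,"z": 0.015,"wx": 0,"wy": 0,"wz": 0,"jaw": 1},
  {"x": 0.104,"y": -0.085,"z": 0.015,"wx": 0,"wy": 0,"wz": 0,"jaw": 1},
  {"x": 0.104,"y": -0.085,"z": 0.015,"wx": 0,"wy": 0,"wz": 0,"jaw": 1},
  {"x": 0.104,"y": -0.085,"z": 0.015,"wx": 0,"wy": 0,"wz": 0,"jaw": 1},
  {"x": 0.104,"y": -0.085,"z": 0.015,"wx": 0,"wy": 0,"wz": 0,"jaw": 1},
  {"x": 0.104,"y": -0.085,"z": 0.015,"wx": 0,"wy": 0,"wz": 0,"jaw": 1},
  {"x": 0,"y": 0,"z": 0,"wx": 0,"wy": 0,"wz": -0.1225,"jaw": 1},
  {"x": 0,"y": 0,"z": 0,"wx": 0,"wy": 0,"wz": -0.1225,"jaw": 1},
  {"x": 0,"y": 0,"z": 0,"wx": 0,"wy": 0,"wz": 0,"jaw": 1},
  {"x": 0,"y": 0,"z": 0,"wx": 0,"wy": 0,"wz": 0,"jaw": 1},
], force=5)

```text
time_s: 1.45
tcp_pos: [421.1, 249.6, 200.7]
tool_rot: [0.612, 0.791, 0.0, 0.0]
ft_force: [-0.0, 0.2, 0.7]
width: 4.6
finger_force: 0.0
```

arm_command([
  {"x": 0,"y": 0,"z": 0.115,"wx": 0,"wy": 0,"wz": 0,"jaw": 1},
  {"x": 0,"y": 0,"z": 0.115,"wx": 0,"wy": 0,"wz": 0,"jaw": 1},
  {"x": 0,"y": 0,"z": 0.115,"wx": 0,"wy": 0,"wz": 0,"jaw": 1},
  {"x": 0,"y": 0,"z": 0.115,"wx": 0,"wy": 0,"wz": 0,"jaw": 1},
  {"x": 0,"y": 0,"z": 0,"wx": 0,"wy": 0,"wz": 0,"jaw": 1},
  {"x": 0,"y": 0,"z": 0,"wx": 0,"wy": 0,"wz": 0,"jaw": 1},
])

```text
time_s: 2.05
tcp_pos: [421.2, 249.4, 62.9]
tool_rot: [0.612, 0.791, -0.0, -0.0]
ft_force: [-0.5, 0.1, 0.5]
width: 0.3
finger_force: 0.0
```

Run:
```python
from h import *
s=snapshot("side")
cv2.imwrite("pics/side2.png",cv2.resize(s["color"][90:290,230:480],None,fx=3,fy=3,interpolation=cv2.INTER_CUBIC))
q=sense();print(q["tcp_pos"],q["ft_force"],q["width"])
```

```text
[421.60962128 249.70623709  63.75013905] [ 0.07741965 -0.16912337 -0.04875415] 0.5442092887125625
```

View pics/side2.png

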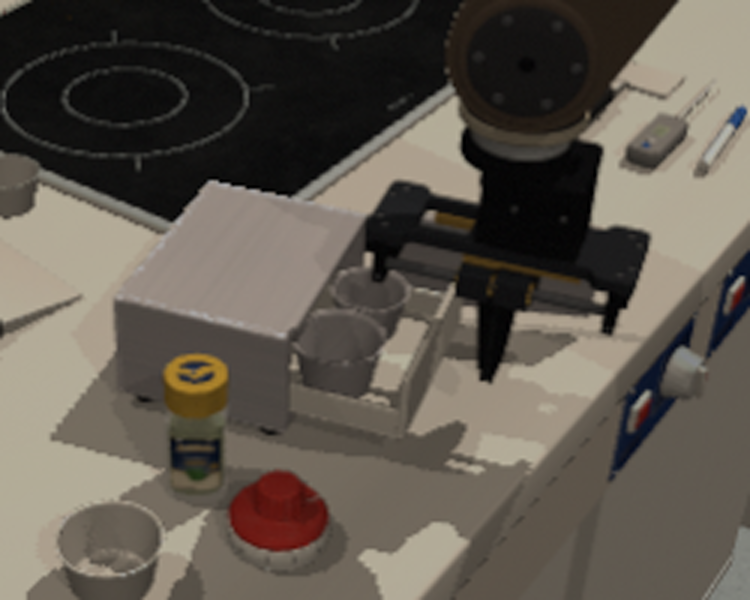

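The finger is in front of the tray as planned. I'll raise it 14 mm so the gripper body clears the cabinet top, then push.

arm_command([
  {"x": 0,"y": 0,"z": -0.047,"wx": 0,"wy": 0,"wz": 0,"jaw": 1},
  {"x": 0,"y": 0.04,"z": 0,"wx": 0,"wy": 0,"wz": 0,"jaw": 1},
  {"x": 0,"y": 0.04,"z": 0,"wx": 0,"wy": 0,"wz": 0,"jaw": 1},
  {"x": 0,"y": 0.04,"z": 0,"wx": 0,"wy": 0,"wz": 0,"jaw": 1},
  {"x": 0,"y": 0.04,"z": 0,"wx": 0,"wy": 0,"wz": 0,"jaw": 1},
  {"x": 0,"y": 0.04,"z": 0,"wx": 0,"wy": 0,"wz": 0,"jaw": 1},
  {"x": 0,"y": 0.04,"z": 0,"wx": 0,"wy": 0,"wz": 0,"jaw": 1},
])

```text
time_s: 2.8
tcp_pos: [491.6, 268.1, 76.5]
tool_rot: [0.611, 0.792, -0.0, -0.0]
ft_force: [-1.6, -0.3, 1.9]
width: 0.5
finger_force: 1.1
```

arm_command([
  {"x": 0,"y": 0.015,"z": 0,"wx": 0,"wy": 0,"wz": 0,"jaw": 1},
  {"x": 0,"y": 0.01,"z": 0,"wx": 0,"wy": 0,"wz": 0,"jaw": 1},
  {"x": 0,"y": 0,"z": 0,"wx": 0,"wy": 0,"wz": 0,"jaw": 1},
])

```text
time_s: 3.1
tcp_pos: [498.1, 269.8, 76.6]
tool_rot: [0.611, 0.792, 0.0, 0.0]
ft_force: [0.3, -0.3, 0.4]
width: 0.3
finger_force: 0.0
```

arm_command([
  {"x": 0,"y": 0.02,"z": 0,"wx": 0,"wy": 0,"wz": 0,"jaw": 1},
  {"x": 0,"y": 0.02,"z": 0,"wx": 0,"wy": 0,"wz": 0,"jaw": 1},
  {"x": 0,"y": 0.015,"z": 0,"wx": 0,"wy": 0,"wz": 0,"jaw": 1},
  {"x": 0,"y": 0,"z": 0,"wx": 0,"wy": 0,"wz": 0,"jaw": 1},
])

```text
time_s: 3.5
tcp_pos: [514.7, 274.2, 76.8]
tool_rot: [0.611, 0.792, 0.0, 0.0]
ft_force: [0.1, -1.0, -0.4]
width: 0.6
finger_force: 0.0
```

arm_command([
  {"x": 0,"y": 0.01,"z": 0,"wx": 0,"wy": 0,"wz": 0,"jaw": 1},
  {"x": 0,"y": 0.01,"z": 0,"wx": 0,"wy": 0,"wz": 0,"jaw": 1},
])

```text
time_s: 3.7
tcp_pos: [519.7, 275.5, 76.8]
tool_rot: [0.611, 0.792, -0.0, -0.0]
ft_force: [-2.3, 0.6, -0.6]
width: 0.7
finger_force: 0.8
```

arm_command([
  {"x": 0,"y": 0.007,"z": 0,"wx": 0,"wy": 0,"wz": 0,"jaw": 1},
  {"x": 0,"y": 0.007,"z": 0,"wx": 0,"wy": 0,"wz": 0,"jaw": 1},
])

```text
time_s: 3.9
tcp_pos: [523.9, 276.6, 76.7]
tool_rot: [0.611, 0.792, -0.0, 0.0]
ft_force: [-0.9, -0.4, 0.7]
width: 0.4
finger_force: 0.8
```

arm_command([
  {"x": 0,"y": 0.007,"z": 0,"wx": 0,"wy": 0,"wz": 0,"jaw": 1},
])

```text
time_s: 4.0
tcp_pos: [525.9, 277.1, 76.8]
tool_rot: [0.611, 0.792, -0.0, 0.0]
ft_force: [-0.8, 0.5, -0.1]
width: 0.5
finger_force: 0.8
```

arm_command([
  {"x": 0,"y": 0.007,"z": 0,"wx": 0,"wy": 0,"wz": 0,"jaw": 1},
])

```text
time_s: 4.1
tcp_pos: [527.9, 277.7, 76.8]
tool_rot: [0.611, 0.792, -0.0, 0.0]
ft_force: [-1.8, 0.2, 0.5]
width: 0.5
finger_force: 0.8
```

arm_command([
  {"x": 0,"y": 0.007,"z": 0,"wx": 0,"wy": 0,"wz": 0,"jaw": 1},
])

```text
time_s: 4.2
tcp_pos: [528.4, 277.8, 76.6]
tool_rot: [0.611, 0.792, -0.002, -0.001]
ft_force: [-16.6, -4.0, 11.0]
width: 0.4
finger_force: 8.9
```

Run:
```python
from h import *
s=snapshot("side")
cv2.imwrite("pics/side3.png",cv2.resize(s["color"][90:290,230:480],None,fx=3,fy=3,interpolation=cv2.INTER_CUBIC))
q=sense();print(q["tcp_pos"],q["ft_force"],q["width"])
```

```text
[528.31399814 277.76836755  76.68682783] [-9.66085111 -2.06688557  5.52678593] 0.3318259038273664
```

View pics/side3.png

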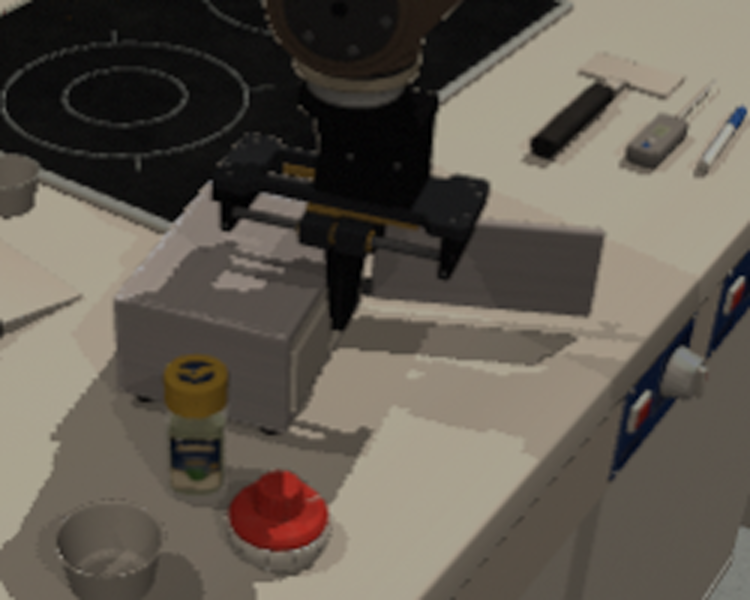

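The tray is flush with the front and the force rose against its stop, so it is home. Next I'll back off, rise and cross over the door to its outer side.

arm_command([
  {"x": 0,"y": -0.05,"z": 0,"wx": 0,"wy": 0,"wz": 0,"jaw": 1},
  {"x": 0,"y": 0,"z": 0,"wx": 0,"wy": 0,"wz": 0,"jaw": 1},
  {"x": 0,"y": 0,"z": -0.137,"wx": 0,"wy": 0,"wz": 0,"jaw": 1},
  {"x": 0,"y": 0,"z": -0.137,"wx": 0,"wy": 0,"wz": 0,"jaw": 1},
  {"x": 0,"y": 0,"z": -0.137,"wx": 0,"wy": 0,"wz": 0,"jaw": 1},
  {"x": 0,"y": 0,"z": 0,"wx": 0,"wy": 0,"wz": 0,"jaw": 1},
  {"x": -0.132,"y": -0.058,"z": 0,"wx": 0,"wy": 0,"wz": 0,"jaw": 1},
  {"x": -0.132,"y": -0.058,"z": 0,"wx": 0,"wy": 0,"wz": 0,"jaw": 1},
  {"x": -0.132,"y": -0.058,"z": 0,"wx": 0,"wy": 0,"wz": 0,"jaw": 1},
  {"x": -0.132,"y": -0.058,"z": 0,"wx": 0,"wy": 0,"wz": 0,"jaw": 1},
  {"x": 0,"y": 0,"z": 0,"wx": 0,"wy": 0,"wz": 0,"jaw": 1},
  {"x": 0,"y": 0,"z": 0,"wx": 0,"wy": 0,"wz": 0,"jaw": 1},
])

```text
time_s: 5.45
tcp_pos: [488.8, 102.9, 199.9]
tool_rot: [0.612, 0.791, 0.0, 0.0]
ft_force: [0.3, 0.1, -0.1]
width: 0.7
finger_force: 0.0
```

Run:
```python
from h import *
s=snapshot("side")
cv2.imwrite("pics/side4.png",cv2.resize(s["color"][90:290,230:480],None,fx=3,fy=3,interpolation=cv2.INTER_CUBIC))
q=sense();p=q["tcp_pos"];print(p,q["ft_force"])
r=R.from_euler("z",14.75,degrees=True);print("cab",r.inv().apply(p-[537.4,280.3,0]))
h=np.array([-5,-87.])
for t in (1.84,1.6,1.4,1.2,1.0,.8,.6,.4,.2,.1,0):
    d=np.array([-np.sin(t),np.cos(t)]);n=np.array([-np.cos(t),-np.sin(t)])
    e=10+6*abs(n[0])+10*abs(n[1])
    print(t,(h+105*d+e*n).round(1))
```

```text
[488.80687489 103.64209906 199.91735255] [-0.24987903  0.46274537  0.1142066 ]
cab [ -91.96923004 -158.46440136  199.91735255]
1.84 [-100.6 -135.4]
1.6 [-109.4 -110.2]
1.4 [-112.   -89.7]
1.2 [-110.7  -69. ]
1.0 [-105.1  -48.5]
0.8 [-95.2 -29.2]
0.6 [-81.3 -12. ]
0.4 [-63.8   2.1]
0.2 [-43.4  12.4]
0.1 [-32.4  15.8]
0 [-21.  18.]
```

View pics/side4.png

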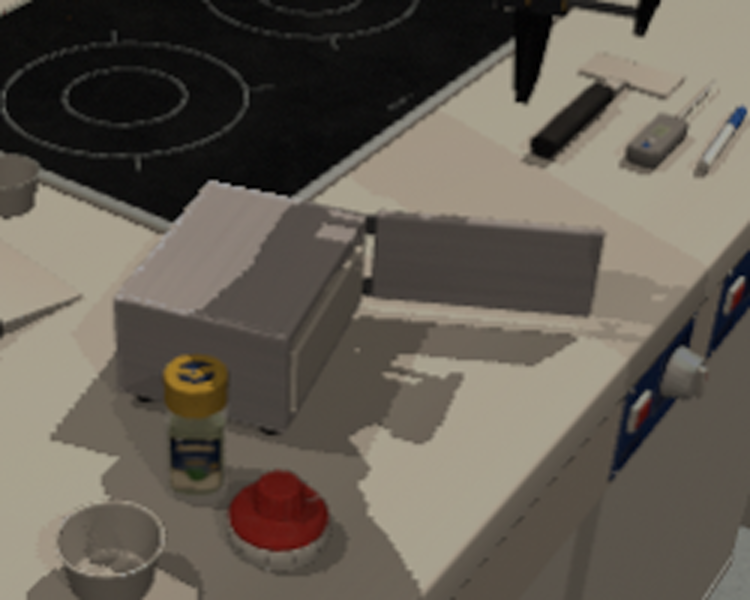

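Tray home, door unmoved and objects in place. The finger is over the free floor on the door's outer side.

arm_command([
  {"x": 0,"y": 0,"z": 0.107,"wx": 0,"wy": 0,"wz": 0,"jaw": 1},
  {"x": 0,"y": 0,"z": 0.107,"wx": 0,"wy": 0,"wz": 0,"jaw": 1},
  {"x": 0,"y": 0,"z": 0.107,"wx": 0,"wy": 0,"wz": 0,"jaw": 1},
  {"x": 0,"y": 0,"z": 0.107,"wx": 0,"wy": 0,"wz": 0,"jaw": 1},
  {"x": 0,"y": 0,"z": 0,"wx": 0,"wy": 0,"wz": 0,"jaw": 1},
  {"x": 0,"y": 0,"z": 0,"wx": 0,"wy": 0,"wz": 0,"jaw": 1},
])

```text
time_s: 6.1
tcp_pos: [488.4, 104.4, 71.7]
tool_rot: [0.61, 0.792, -0.0, -0.0]
ft_force: [-0.5, 0.3, 0.5]
width: 0.4
finger_force: 0.0
```

arm_command([
  {"x": 0.0385,"y": -0.014,"z": 0,"wx": 0,"wy": 0,"wz": 0,"jaw": 1},
  {"x": 0.0385,"y": -0.014,"z": 0,"wx": 0,"wy": 0,"wz": 0,"jaw": 1},
  {"x": 0.028,"y": -0.01,"z": 0,"wx": 0,"wy": 0,"wz": 0,"jaw": 1},
  {"x": 0.028,"y": -0.01,"z": 0,"wx": 0,"wy": 0,"wz": 0,"jaw": 1},
  {"x": 0.028,"y": -0.01,"z": 0,"wx": 0,"wy": 0,"wz": 0,"jaw": 1},
  {"x": 0,"y": 0,"z": 0,"wx": 0,"wy": 0,"wz": 0,"jaw": 1},
])

```text
time_s: 6.7
tcp_pos: [458.3, 146.7, 71.8]
tool_rot: [0.61, 0.792, -0.0, -0.0]
ft_force: [0.4, -0.1, 0.2]
width: 0.4
finger_force: 0.0
```

arm_command([
  {"x": 0.034,"y": -0.004,"z": 0,"wx": 0,"wy": 0,"wz": 0,"jaw": 1},
  {"x": 0.034,"y": -0.004,"z": 0,"wx": 0,"wy": 0,"wz": 0,"jaw": 1},
  {"x": 0.034,"y": 0.002,"z": 0,"wx": 0,"wy": 0,"wz": 0,"jaw": 1},
  {"x": 0.034,"y": 0.002,"z": 0,"wx": 0,"wy": 0,"wz": 0,"jaw": 1},
  {"x": 0.034,"y": 0.009,"z": 0,"wx": 0,"wy": 0,"wz": 0,"jaw": 1},
  {"x": 0.034,"y": 0.009,"z": 0,"wx": 0,"wy": 0,"wz": 0,"jaw": 1},
  {"x": 0.032,"y": 0.017,"z": 0,"wx": 0,"wy": 0,"wz": 0,"jaw": 1},
  {"x": 0.032,"y": 0.017,"z": 0,"wx": 0,"wy": 0,"wz": 0,"jaw": 1},
])

```text
time_s: 7.5
tcp_pos: [452.9, 228.2, 71.6]
tool_rot: [0.611, 0.792, 0.0, 0.0]
ft_force: [0.2, -1.1, -0.2]
width: 0.7
finger_force: 0.5
```

Run:
```python
from h import *
s=snapshot("side")
cv2.imwrite("pics/side5.png",cv2.resize(s["color"][90:290,230:480],None,fx=3,fy=3,interpolation=cv2.INTER_CUBIC))
q=sense();p=q["tcp_pos"];print(p,q["ft_force"])
r=R.from_euler("z",14.75,degrees=True);print("cab",r.inv().apply(p-[537.4,280.3,0]))
```

```text
[453.41534192 229.28267458  71.69080291] [-0.70833217  0.51967311  0.44896952]
cab [-94.20613297 -27.95343979  71.69080291]
```

View pics/side5.png

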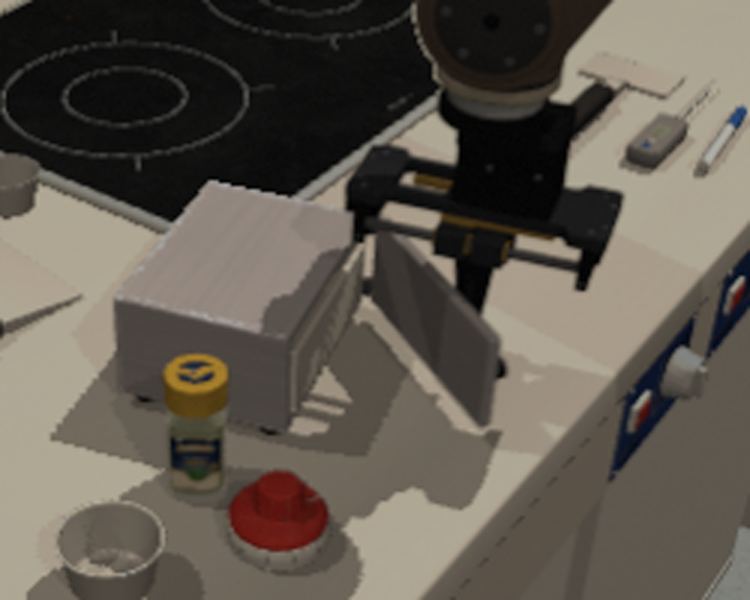

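The door is following at about 0.8 rad, with the knob clear of the finger.

arm_command([
  {"x": 0.027,"y": 0.022,"z": 0,"wx": 0,"wy": 0,"wz": 0,"jaw": 1},
  {"x": 0.027,"y": 0.022,"z": 0,"wx": 0,"wy": 0,"wz": 0,"jaw": 1},
  {"x": 0.023,"y": 0.029,"z": 0,"wx": 0,"wy": 0,"wz": 0,"jaw": 1},
  {"x": 0.023,"y": 0.029,"z": 0,"wx": 0,"wy": 0,"wz": 0,"jaw": 1},
  {"x": 0.017,"y": 0.034,"z": 0,"wx": 0,"wy": 0,"wz": 0,"jaw": 1},
  {"x": 0.017,"y": 0.034,"z": 0,"wx": 0,"wy": 0,"wz": 0,"jaw": 1},
  {"x": 0.006,"y": 0.018,"z": 0,"wx": 0,"wy": 0,"wz": 0,"jaw": 1},
  {"x": 0.006,"y": 0.018,"z": 0,"wx": 0,"wy": 0,"wz": 0,"jaw": 1},
])

```text
time_s: 8.35
tcp_pos: [501.7, 285.5, 71.5]
tool_rot: [0.611, 0.792, -0.0, -0.0]
ft_force: [-1.2, -1.9, 0.8]
width: 0.3
finger_force: 0.5
```

arm_command([
  {"x": 0.003,"y": 0.01,"z": 0,"wx": 0,"wy": 0,"wz": 0,"jaw": 1},
  {"x": 0,"y": 0.01,"z": 0,"wx": 0,"wy": 0,"wz": 0,"jaw": 1},
])

```text
time_s: 8.55
tcp_pos: [506.9, 287.7, 71.6]
tool_rot: [0.611, 0.792, -0.0, -0.0]
ft_force: [-0.9, -0.0, -0.7]
width: 0.6
finger_force: 0.5
```

arm_command([
  {"x": 0,"y": 0.007,"z": 0,"wx": 0,"wy": 0,"wz": 0,"jaw": 1},
  {"x": 0,"y": 0.007,"z": 0,"wx": 0,"wy": 0,"wz": 0,"jaw": 1},
])

```text
time_s: 8.75
tcp_pos: [510.4, 288.5, 71.6]
tool_rot: [0.611, 0.792, -0.001, -0.0]
ft_force: [-12.7, -1.4, 6.8]
width: 0.6
finger_force: 6.3
```

arm_command([
  {"x": 0,"y": 0.007,"z": 0,"wx": 0,"wy": 0,"wz": 0,"jaw": 1},
])

```text
time_s: 8.85
tcp_pos: [510.4, 288.5, 71.5]
tool_rot: [0.611, 0.792, -0.003, -0.002]
ft_force: [-22.8, -4.1, 14.4]
width: 0.5
finger_force: 11.9
```

arm_command([
  {"x": 0,"y": 0.006,"z": 0,"wx": 0,"wy": 0,"wz": 0,"jaw": 1},
])

```text
time_s: 8.95
tcp_pos: [510.4, 288.6, 71.5]
tool_rot: [0.611, 0.792, -0.004, -0.003]
ft_force: [-29.6, -6.3, 19.7]
width: 0.3
finger_force: 16.3
```

The door has hit its stop. I'll back off and look.

arm_command([
  {"x": 0,"y": -0.02,"z": 0,"wx": 0,"wy": 0,"wz": 0,"jaw": 1},
  {"x": 0,"y": -0.08,"z": 0,"wx": 0,"wy": 0,"wz": 0,"jaw": 1},
  {"x": 0,"y": -0.05,"z": 0,"wx": 0,"wy": 0,"wz": 0,"jaw": 1},
  {"x": 0,"y": 0,"z": -0.14,"wx": 0,"wy": 0,"wz": 0,"jaw": 1},
  {"x": 0,"y": 0,"z": -0.14,"wx": 0,"wy": 0,"wz": 0,"jaw": 1},
  {"x": 0,"y": 0,"z": -0.14,"wx": 0,"wy": 0,"wz": 0,"jaw": 1},
  {"x": -0.14,"y": 0,"z": 0,"wx": 0,"wy": 0,"wz": 0,"jaw": 1},
  {"x": -0.14,"y": 0,"z": 0,"wx": 0,"wy": 0,"wz": 0,"jaw": 1},
  {"x": 0,"y": 0,"z": 0,"wx": 0,"wy": 0,"wz": 0,"jaw": 1},
  {"x": 0,"y": 0,"z": 0,"wx": 0,"wy": 0,"wz": 0,"jaw": 1},
])

```text
time_s: 9.95
tcp_pos: [492.8, 196.4, 197.9]
tool_rot: [0.612, 0.791, 0.0, 0.0]
ft_force: [-0.1, 0.4, 0.1]
width: 0.4
finger_force: 0.0
```

Run:
```python
from h import *
s=snapshot("side")
cv2.imwrite("pics/side6.png",cv2.resize(s["color"][140:290,240:440],None,fx=4,fy=4,interpolation=cv2.INTER_CUBIC))
q=sense();print(q["tcp_pos"],q["ft_force"])
```

```text
[492.59875499 197.1644759  197.70442553] [ 0.6819198  -0.58450949  0.04919861]
```

View pics/side6.png

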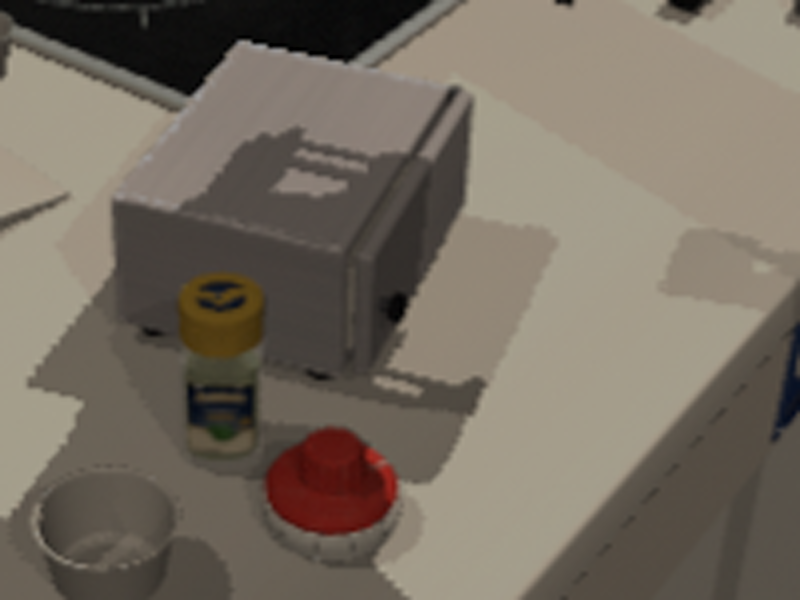

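The door sits parallel to the front. At its free edge, the outer face is about 27 px (15 mm) from the carcass, which matches the 5 mm gap plus 10 mm plate of a shut door. The jar, timer and cup are unmoved and the arm is clear.

```bash
python3 -c "from station import *; print(sign_off())"
```

```text
the job is handed in; nothing more can be done
None
```

I pushed the tray home and then pushed the door shut over it, the last camera view shows the jar, timer and cup where they stood, and I've handed the job in (no verdict was returned); the final door push peaked at about 36 N, close to the 38 N limit.

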